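# Load the photometer shuttle and index it one hole

## Task

Load the photometer's tube shuttle from the rack, one tube at a time and in reading order: first the tall standard tube with the round stopper into pocket 1 (one dot, next to the measuring head), then the shorter screw-capped sample tube into pocket 2 (two dots), each standing on the pocket's floor. Then pull up the lock plunger by its knob, draw the shuttle towards the measuring head to the next index hole - one hole only, which brings the standard into the beam - and let the pin down fully home in that hole. Finish still holding the knob, with the pin pressed home, for the reading; leave the bottle and the dish alone.

Things in the scene. Friction and masses are not known exactly. Their poses are not given: they have to be found in the camera images.
- standard_tube: The standard: loose pale grey-blue glass tube with a waist under its stopper, 120 mm tall, 30 g. Body 15.6 mm in diameter up to 98 mm, foot bevelled over the lowest 4 mm; waist 11 mm in diameter; round grey stopper 19.6 mm in diameter from 105 to 120 mm, to be gripped. Origin at the centre of the foot, z up along the tube. Starts upright in the rack.
- sample_tube: The sample: loose capped test tube, 96 mm tall, 20 g. Round body 15.6 mm in diameter up to 78 mm, round screw cap 19.2 mm in diameter from 78 to 96 mm, to be gripped. Origin at the centre of the foot, z up along the tube. Starts upright in the rack.
- tube_rack: White tube rack, 50 (its x) x 150 (its y) x 65 mm, fixed; origin at the centre of its underside. Tubes stand on its floor 4 mm up, through openings about 19 mm wide in the top plate (61 to 65 mm up). The two tubes stand at its y = +34.5 and -34.5 mm, x = 0; either tube may stand in either place; the other places are empty.
- shuttle_base: Fixed base, 92 (x) x 316 (y) mm; origin at its underside's centre, z up, x away from the robot. The shuttle slides along its +y. Measuring head at y = +60 mm: white uprights on both sides, 38 to 66 mm from the rail's middle, 102 mm high, 40 mm long in y; black lens barrels 88 mm up, 48 mm apart. End blocks (y = +-150 mm) 38 mm high. Index holes at y = -110, -70, -30 mm.
- pocket_1 (a point): Centre of the floor of pocket 1 (one dot), next to the measuring head. Pockets are round, 19.5 mm in diameter, 40 mm deep; the grey block's top is 40 mm above this point, 76 mm above the worktop; the block is 40 mm wide across the rail. Axes as the base's. It lies at the base's x = 0, y = +20 mm with the shuttle at 0 and moves with the shuttle.
- pocket_2 (a point): Centre of the floor of pocket 2 (two dots), the middle pocket, 40 mm behind pocket 1 (towards the base's -y); same size. Pocket 3 (three dots), a further 40 mm behind, stays empty.
- beam (a point): The light beam's middle between the lens barrels, 88 mm above the worktop; pocket 1 stands under it when the shuttle is one hole on.
- shuttle (a joint): Travel of the shuttle along the base's +y, in m: 0 = loading hole (start, against its stop), 0.040 = next hole, 0.080 = last hole. A return spring pulls it back to 0 with 2.3 N at 0 and 2.9 N at 0.040; rubbing friction 0.6 N, damping 8 N s/m. With the pin in a hole it has 1 mm play either way.
- plunger (a joint): Lift of the lock plunger, in m: 0 = pin fully down in a hole, stop at 0.016. The pin (8 mm in diameter, round-ended, in 10 mm holes) is clear of the bar from 0.010. A spring presses it down with 4 N at 0 and 8 N at 0.016; let down between holes it rests on the bar at about 0.0095 and its rubbing there (2 N or so) is enough to stop the shuttle from springing back.
- knob: Knurled round black knob of the lock plunger, 25 mm in diameter, 20 mm tall, at the shuttle's tail, 90 mm behind pocket 2. Origin at its middle, 72 mm above the worktop with the pin down; moves with pin and shuttle. Below it a stem 11 mm in diameter, then a round housing 20 mm in diameter, top 52 mm above the worktop; the shuttle's plate is at 38 mm.
- stain_bottle: Bystander: small brown reagent bottle, 40 mm in diameter and 96 mm tall, loose; origin at its underside.
- petri_dish: Bystander: round flat dish, 87 mm in diameter and 17 mm high, loose; origin at its underside.
- microscope_b: White microscope, fixed, about 0.5 m tall, standing to the right of the work between it and the arm at its start; origin at its underside. It fills about x = 0.46 to 0.85 m, y = -0.45 to -0.10 m: bring the arm round its near side.
There are look-alikes about, which are no part of the job. What is shaped like the standard_tube but orange or red is not meant.

How it is judged:
On the way, in this order (a step that is already met when the one before it is completed fails the run):
1. the standard tube stands in pocket 1, let go (horizontal distance between standard_tube and pocket_1 below 0.005 m and z of standard_tube in the frame of pocket_1 below 0.005 m and angle between standard_tube's own z axis and vertical below 0.15 rad and contact force between the fingers and standard_tube below 0.3 N), for 0.2 s.
2. the sample tube stands in pocket 2, let go, the standard still in pocket 1 (horizontal distance between standard_tube and pocket_1 below 0.005 m and z of standard_tube in the frame of pocket_1 below 0.005 m and angle between each of standard_tube, sample_tube's own z axis and vertical below 0.15 rad and horizontal distance between sample_tube and pocket_2 below 0.005 m and z of sample_tube in the frame of pocket_2 below 0.005 m and contact force between the fingers and sample_tube below 0.3 N), for 0.2 s.
3. the lock plunger is pulled clear of the loading hole (value of joint plunger above 0.0095 m and value of joint shuttle below 0.02 m and contact force between the fingers and knob above 1 N), for 0.05 s.
At the end, for the whole second after the job is handed in: The shuttle rests within 3 mm of the next hole (0.040), the pin is home (lift under 2 mm) and the fingers still hold the knob (over 2 N); the standard stands in pocket 1 and the sample in pocket 2, each within 5 mm of the pocket's centre and floor, tilted less than 0.15 rad and at rest (value of joint shuttle between 0.037 and 0.043 m and value of joint plunger below 0.002 m and contact force between the fingers and knob above 2 N and linear speed of each of standard_tube, sample_tube below 0.02 m/s and horizontal distance between standard_tube and pocket_1 below 0.005 m and z of standard_tube in the frame of pocket_1 below 0.005 m and angle between each of standard_tube, sample_tube's own z axis and vertical below 0.15 rad and horizontal distance between sample_tube and pocket_2 below 0.005 m and z of sample_tube in the frame of pocket_2 below 0.005 m); the arm keeps its last pose, push and grip.
It fails at once if the shuttle runs more than 15 mm past the next hole (value of joint shuttle above 0.055 m).
It fails at once if the shuttle is moved out of its loading hole while a tube is not seated in its pocket (value of joint shuttle above 0.015 m and not (horizontal distance between standard_tube and pocket_1 below 0.005 m and z of standard_tube in the frame of pocket_1 below 0.005 m and angle between each of standard_tube, sample_tube's own z axis and vertical below 0.15 rad and horizontal distance between sample_tube and pocket_2 below 0.005 m and z of sample_tube in the frame of pocket_2 below 0.005 m)).
It fails at once if the bottle or the dish is pushed more than 20 mm (distance of any of stain_bottle, petri_dish from where it was at the start of the episode above 0.02 m).
It also fails if it takes over 58 s, if anything falls off the work surface, if the arm or the gripper's body presses on something with over 40 N, if the wrist force passes 120 N, or if a joint passes its speed limit or range.

## Robot

A 6-joint arm with a two-finger parallel gripper is mounted at the origin on a cart in front of the work surface, level with it; the furniture and walls round the work are solid. World frame = base frame: x ahead of the robot, y to its left, z up, the work surface at z = 0. Lengths are in m, angles in rad, forces in N, time in s.
With the tool pointing down it reaches from about 0.375 to 0.9 m from the base axis. Payload 3.1 kg.
Tool frame: the origin (TCP) lies on the centre line of the jaws, within the pads' length; the fingertips stand 8 mm ahead of it and the grasp point (between the pads) lies 11 mm behind it; z points along the fingers, y is the line along which they close (so a half turn about z gives the same grasp; the last joint's range is limited). The gripper opens to 87 mm and grips with 3 to 60 N. Pads are 19 mm wide; open, the fingers measure 117 mm over their backs; the gripper's body (75 mm by 190 mm) begins 51 mm behind the grasp point.
Start: joints at [1.067, 0.527, 1.433, -0, 1.181, -0.178], TCP at [0.2, 0.592, 0.231] pointing down, gripper open.
Joint ranges: [-3.08, 3.08], [-0.75, 2.2], [0.22, 2.44], [-1.43, 4.57], [0, 2.65], [-2.85, 2.85]. Speed limits (rad/s): [2.79, 2.79, 3.14, 3.14, 3.14, 3.14].

## Interface

Orientations are given as a unit quaternion [x, y, z, w].
In Python, from rig import robot gives the robot as it stands. The module is installed in compiled form; this text tells all that it offers.
- The arm moves only by the tool send_rows, never from a script. Its argument "increments" is one flat list of numbers, 7 for each row, row after row: the turn, a rotation vector about the world's x, y, z in rad, then the shift along the world's x, y, z in cm, then the opening, from 0 (shut) to 1 (fully open). A call has 1 to 20 rows; each row shifts and turns the commanded pose from where the row before left it; what a row does not reach is not made up. A row lasts 1/12 s, in which the tool goes at most 41.7 mm and 7.16 degrees, less where a joint would pass 70% of its speed; a pose out of reach is approached as far as the arm can. A call is refused whole if a number of a shift passes 4.17 or a number of a turn 0.125, either way. A call with a gripper value outside its range is refused whole. The fingers move at their own pace and stop on an object; "newtons" is the grip in N (left out, the last holds). Time passes only in rows, so rows that do not move let the fingers close. It gives the time, the measured TCP pose, the force, the opening and the grip force at its end, in the units of the state.
- robot.get_obs(): the state, without advancing time (a new reading comes with each control period).
- robot.camera(name): name is "side" or "top" or "wrist"; returns a dict with "image" (420x560x3 uint8, red, green, blue), "range_z" (420x560 float32, m along the optical axis (not along the pixel's ray), 0 where there is no reading), "fx", "fy", "cx", "cy" (pixels), "dist_coeffs" ([k1, k2, p1, p2, k3] as OpenCV has them; the pictures are not rectified), "R" (3x3) and "t" (3): a world point X has camera coordinates R X + t. Camera axes: x right, y down, z forward; pixel columns grow to the right and rows downward; lengths in m; the calibration is good to about 2 mm. A picture is of the moment at which its call begins.
- robot.hand_in(): hands the job in; it is judged then, once.
The state is a dict: "time": time; "q": joint angles; "joint_velocities": joint speeds; "joint_torque": joint torques, N m; "position": TCP position; "tool_rot": TCP orientation; "ft_force": force on the tool from outside, world axes, zero at the start; "moment": the same for the moment, N m; "grip_width": finger opening in m; "grip_force": force on a finger pad.
Only numpy, scipy, OpenCV 4.12 (cv2) and the standard library are available. Lean on these libraries where they do the work, as an engineer would, in place of code of your own. Each camera call takes 0.05 s, during which the arm holds its last target. There are 200 camera calls.

## Working session

There is one attempt and no reset: what is moved stays moved. The work goes in short steps, Python scripts to look and compute and a tool call to move; the robot and the scene stay as the last step left them, time stands still between calls to the robot, and variables do not carry over. Pictures are saved under pics/ and viewed, at most 11 in all, crops included, and the job is handed in when it is done.

Besides the shell and the picture viewer there is one more tool, called as name(argument=value, ...) on one line, values as JSON. send_rows: Moves the arm, as the interface text tells. Its arguments: {"type":"object","properties":{"increments":{"type":"array"},"newtons":{"type":"number"}},"required":["increments"]}

```bash
mkdir -p pics; cat > h.py <<'E'
import numpy as np, cv2, pickle
from rig import robot
def K(c): return np.array([[c['fx'],0,c['cx']],[0,c['fy'],c['cy']],[0,0,1.]])
def ray(c,uv):
    p=cv2.undistortPoints(np.array([[uv]],float),K(c),np.array(c['dist_coeffs'],float))[0,0]
    d=c['R'].T@np.array([p[0],p[1],1.]); o=-c['R'].T@c['t']; return o,d
def onz(c,uv,z):
    o,d=ray(c,uv); return o+d*(z-o[2])/d[2]
def pt(c,uv):
    o,d=ray(c,uv); return o+d*c['range_z'][int(uv[1]),int(uv[0])]
def proj(c,X):
    r,_=cv2.Rodrigues(np.array(c['R'],float)); return cv2.projectPoints(np.array(X,float).reshape(-1,3),r,np.array(c['t'],float),K(c),np.array(c['dist_coeffs'],float))[0][:,0]
def two(c1,u1,c2,u2):
    o1,d1=ray(c1,u1);o2,d2=ray(c2,u2);A=np.stack([d1,-d2],1);s=np.linalg.lstsq(A,o2-o1,rcond=None)[0]
    a=o1+s[0]*d1;b=o2+s[1]*d2; return (a+b)/2,np.linalg.norm(a-b)
def snap(name,tag):
    c=robot.camera(name); c={k:(np.array(v) if k in('R','t') else v) for k,v in c.items()}
    cv2.imwrite(f'pics/{tag}.png',c['image'][:,:,::-1]); pickle.dump(c,open(f'{tag}.pkl','wb')); return c
def load(t): return pickle.load(open(f'{t}.pkl','rb'))
E
python3 -c "
from h import *
for n in ('top','side','wrist'):
    c=snap(n,n+'0'); print(n,-c['R'].T@c['t'],c['R'][2],c['fx'])
print(robot.get_obs())
a=cv2.imread('pics/top0.png');b=cv2.imread('pics/side0.png')
"
```

```text
top [0.4252447  0.03889976 1.17424294] [ 0.12225531  0.00682523 -0.99247522] 436.731875686159
side [1.11836271 0.61691239 0.8045766 ] [-0.51909398 -0.51133838 -0.68489014] 464.4180275163807
wrist [0.12004283 0.61894207 0.38324878] [ 0.28547301 -0.09784723 -0.95337877] 314.2311177960012
{'time': 0.15, 'q': array([ 1.06650416e+00,  5.28251978e-01,  1.43359239e+00, -7.93080921e-06,
        1.18138796e+00, -1.78507197e-01]), 'joint_velocities': array([-0.00022829, -0.00163719, -0.0031812 , -0.00067581, -0.0013578 ,
       -0.0016531 ]), 'joint_torque': array([ 1.39947158e-03, -4.40434313e+01, -1.76843941e+01,  6.33439911e-02,
        5.52605360e-02, -8.74422267e-05]), 'position': array([0.19974772, 0.59165455, 0.22980177]), 'tool_rot': array([ 1.62171531e-01,  9.86762242e-01, -7.73749961e-04, -2.71031110e-04]), 'ft_force': array([-0.40797193, -0.64627028,  0.51720518]), 'moment': array([-0.05015973, -0.0705619 ,  0.00795907]), 'grip_force': 0.0, 'grip_width': 0.08713317525826264}
```

View pics/top0.png

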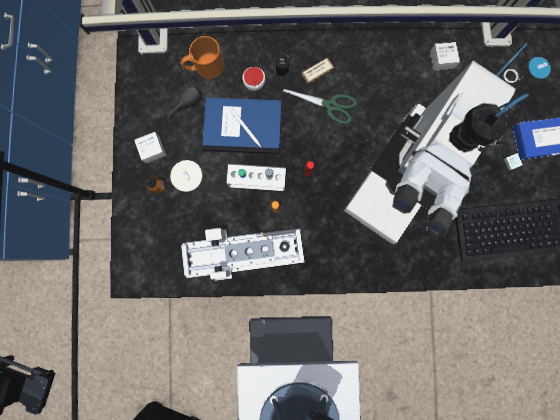

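View pics/side0.png

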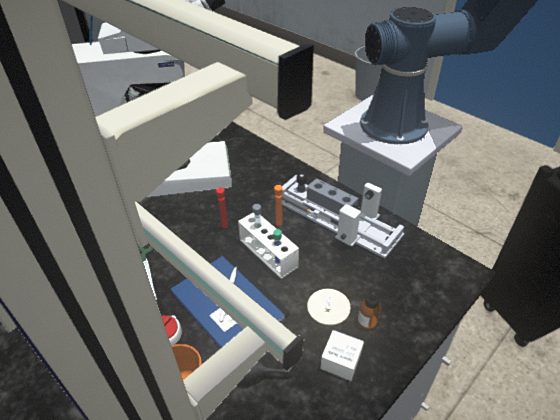

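Candidates, as top pixel / side pixel:
- **Grey stopper:** rack (269,173) / (256,208). This is the standard.
- **Green screw cap:** rack (242,173) / (277,233). This is the sample.
- **Orange tube:** (276,206) / (278,190). Look-alike.
- **Red tube:** (310,166) / (221,190). Look-alike.
- **Black knob:** (285,246) / (300,182).
- **Measuring head:** (215,240).

Next is one close crop to check the choice.

```bash
python3 -c "
from h import *
a=cv2.imread('pics/top0.png')[155:285,175:325];b=cv2.imread('pics/side0.png')[165:285,205:415]
a=cv2.resize(a,(600,520)[::1],interpolation=2)[:,:,:]
a=cv2.resize(a,(400,346));b=cv2.resize(b,(400,228))
o=np.zeros((600,800,3),np.uint8)
a=cv2.resize(cv2.imread('pics/top0.png')[155:285,175:325],(400*1,346),interpolation=2)
t=cv2.resize(cv2.imread('pics/top0.png')[155:285,175:325],(692,600),interpolation=2)
o=np.hstack([a,np.zeros((346,400,3),np.uint8)]); o[:228,400:]=cv2.resize(cv2.imread('pics/side0.png')[165:285,205:415],(400,228),interpolation=2)
cv2.imwrite('pics/crop1.png',o)
T=load('top0');S=load('side0')
for n,u,v in(('grey',(269,173),(256,208)),('green',(242,173),(277,233)),('knob',(285,246),(300,180))):
    print(n,two(T,u,S,v),pt(T,u),pt(S,v))
for z,u in ((.04,(183,241)),(.04,(187,277)),(.04,(300,230)),(.04,(303,263)),(.065,(228,165)),(.065,(285,168)),(.065,(284,190)),(.065,(227,187)),(.096,(155,186)),(.017,(186,176)),(.12,(276,206)),(.12,(310,166))): print(u,onz(T,u,z).round(3),pt(T,u).round(3))
"
```

```text
grey (array([0.63656536, 0.0599457 , 0.11448653]), np.float64(1.602434604312345e-07)) [0.63377985 0.05966834 0.12845537] [0.64352953 0.06799629 0.12446142]
green (array([0.64282484, 0.12897891, 0.09078525]), np.float64(0.0009206811490771669)) [0.64111561 0.12780556 0.10082795] [0.64769011 0.13461992 0.09850702]
knob (array([0.45720508, 0.02508966, 0.06507015]), np.float64(0.001008386797238385)) [0.45698481 0.02494658 0.0838805 ] [0.46713189 0.03464117 0.07651903]
(183, 241) [0.477 0.29  0.04 ] [ 0.48   0.3   -0.004]
(187, 277) [0.384 0.28  0.04 ] [0.383 0.288 0.   ]
(300, 230) [ 0.499 -0.016  0.04 ] [ 0.499 -0.016  0.031]
(303, 263) [ 0.413 -0.021  0.04 ] [ 0.413 -0.023 -0.002]
(228, 165) [0.67  0.167 0.065] [0.67  0.167 0.065]
(285, 168) [0.659 0.019 0.065] [0.659 0.019 0.063]
(284, 190) [0.601 0.023 0.065] [0.611 0.023 0.004]
(227, 187) [0.613 0.17  0.065] [0.623 0.177 0.002]
(155, 186) [0.615 0.349 0.096] [0.621 0.359 0.06 ]
(186, 176) [0.654 0.287 0.017] [0.653 0.286 0.02 ]
(276, 206) [0.553 0.045 0.12 ] [0.553 0.045 0.122]
(310, 166) [ 0.65  -0.041  0.12 ] [ 0.65  -0.041  0.121]
```

View pics/crop1.png

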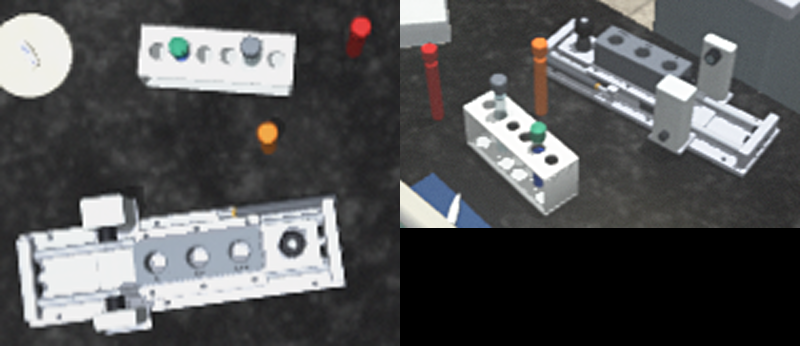

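The crop confirms it. The grey round stopper in the rack's right-hand place is the standard and the green cap in the left-hand place is the sample. The orange tube stands between rack and shuttle at (0.553, 0.045), and the head is at the left. I'll move over the work with the closing line along the base's x.

send_rows(increments=[0, 0, -0.058, 1.7, -2.4, 0.4, 1, 0, 0, -0.058, 1.7, -2.4, 0.4, 1, 0, 0, -0.058, 1.7, -2.4, 0.4, 1, 0, 0, -0.058, 1.7, -2.4, 0.4, 1, 0, 0, -0.058, 1.7, -2.4, 0.4, 1, 0, 0, -0.058, 1.7, -2.4, 0.4, 1, 0, 0, -0.058, 1.7, -2.4, 0.4, 1, 0, 0, -0.058, 1.7, -2.4, 0.4, 1, 0, 0, -0.058, 1.7, -2.4, 0.4, 1, 0, 0, -0.058, 1.7, -2.4, 0.4, 1, 0, 0, -0.058, 1.7, -2.4, 0.4, 1, 0, 0, -0.058, 1.7, -2.4, 0.4, 1, 0, 0, -0.058, 1.7, -2.4, 0.4, 1, 0, 0, -0.058, 1.7, -2.4, 0.4, 1, 0, 0, -0.058, 1.7, -2.4, 0.4, 1, 0, 0, -0.058, 1.7, -2.4, 0.4, 1, 0, 0, -0.058, 1.7, -2.4, 0.4, 1, 0, 0, -0.058, 1.7, -2.4, 0.4, 1, 0, 0, -0.058, 1.7, -2.4, 0.4, 0.5, 0, 0, 0, 0, 0, 0, 0.5])

```text
time: 1.82
position: [0.527, 0.132, 0.3072]
tool_rot: [0.657, 0.754, 0.001, 0.002]
ft_force: [-0.8, 0.4, 0.1]
grip_width: 0.0803
grip_force: 0.0
```

```bash
python3 -c "
from h import *
c=snap('wrist','w1'); print(-c['R'].T@c['t'],c['R'][2],c['R'][0],robot.get_obs()['position'],robot.get_obs()['tool_rot'])
"
```

```text
[0.5138858  0.21520433 0.4605044 ] [ 0.0465682  -0.30004655 -0.95278721] [0.99070761 0.13589246 0.00562708] [0.52476453 0.13397218 0.30663942] [6.56241825e-01 7.54550366e-01 3.03269665e-04 5.65547384e-04]
```

View pics/w1.png

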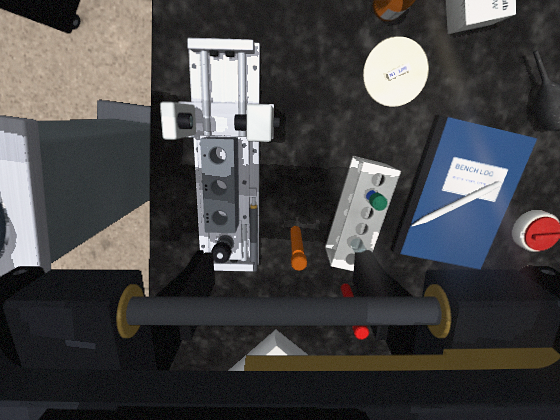

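The wrist view shows pockets 1/2/3 at (219,156), (221,186) and (221,218), the knob at (221,250), the green cap at (377,201) and the grey stopper at (357,243). I'll shift −y for a second view.

send_rows(increments=[0, 0, 0, 0, -2, 0, 0.5, 0, 0, 0, 0, -2, 0, 0.5, 0, 0, 0, 0, -2, 0, 0.5, 0, 0, 0, 0, -2, 0, 0.5, 0, 0, 0, 0, 0, 0, 0.5, 0, 0, 0, 0, 0, 0, 0.5, 0, 0, 0, 0, 0, 0, 0.5])

```text
time: 2.45
position: [0.5224, 0.0573, 0.3063]
tool_rot: [0.654, 0.756, 0.0, -0.001]
ft_force: [0.3, 0.5, 0.3]
grip_width: 0.0443
grip_force: 0.0
```

```bash
python3 -c "
from h import *
c=snap('wrist','w2'); print(-c['R'].T@c['t'],robot.get_obs()['position'])
"
```

```text
[0.50955317 0.13988071 0.45996836] [0.52249212 0.05738106 0.30640106]
```

View pics/w2.png

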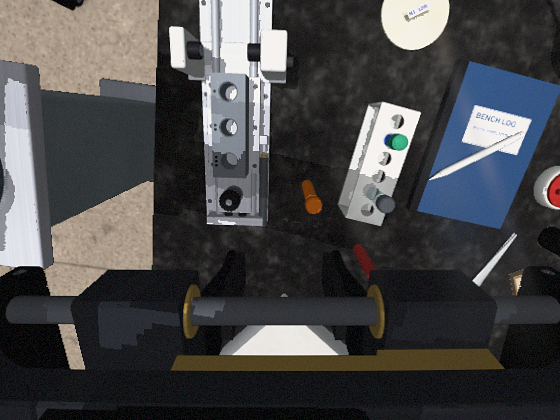

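The second view shows pockets at (229,92), (228,127) and (228,160), the knob at (231,200), the green cap at (398,142) and the grey stopper at (385,204). Now a precise measurement from both views.

```bash
cat > meas.py <<'E'
from h import *
from scipy.optimize import least_squares
def cloud(c):
    h,w=c['range_z'].shape; uv=np.stack(np.meshgrid(np.arange(w),np.arange(h)),-1).reshape(-1,1,2).astype(float)
    p=cv2.undistortPoints(uv,K(c),np.array(c['dist_coeffs'],float))[:,0]
    d=np.c_[p,np.ones(len(p))]@c['R']; o=-c['R'].T@c['t']
    X=(o+d*c['range_z'].reshape(-1,1)).reshape(h,w,3); X[c['range_z']==0]=9; return X
def circ(P):
    f=lambda s:np.hypot(P[:,0]-s[0],P[:,1]-s[1])-s[2]
    m=P.mean(0); return least_squares(f,[m[0],m[1],.01],loss='soft_l1',f_scale=.001).x
def cap(c,xy,zmin,r=.03):
    X=cloud(c); m=(np.hypot(X[...,0]-xy[0],X[...,1]-xy[1])<r)&(X[...,2]>zmin)&(X[...,2]<.3)
    zt=np.percentile(X[m][:,2],80); t=m&(X[...,2]>zt-.005)
    k,_=cv2.findContours(t.astype(np.uint8),0,1); k=max(k,key=cv2.contourArea)
    e=cv2.fitEllipse(k); P=np.array([onz(c,q,zt)for q in k[:,0]])
    return e[0],zt,circ(P)
def holes(c):
    X=cloud(c); m=(abs(X[...,2]-.076)<.012)&(X[...,0]>.39)&(X[...,0]<.5)&(X[...,1]>.02)&(X[...,1]<.2)
    zt=np.median(X[m][:,2]); m=(abs(X[...,2]-zt)<.006)&m
    k,hh=cv2.findContours(m.astype(np.uint8),cv2.RETR_CCOMP,1); out=[]
    for q,g in zip(k,hh[0]):
        if g[3]>=0 and cv2.contourArea(q)>60:
            e=cv2.fitEllipse(q); P=np.array([onz(c,u,zt)for u in q[:,0]]); out.append((e[0],circ(P)))
    return zt,sorted(out,key=lambda a:-a[1][1])
E
python3 -c "
from meas import *
A,B=load('w1'),load('w2'); np.set_printoptions(precision=4,suppress=True)
for n,xy,z in(('grey',(.636,.06),.1),('green',(.642,.129),.08),('knob',(.457,.025),.066)):
    r=[cap(c,xy,z) for c in (A,B)]
    for q in r: print(n,np.array(q[0]),q[1].round(4),q[2])
    print('  tri',*two(A,r[0][0],B,r[1][0]))
ha,hb=holes(A),holes(B)
for z,h in (ha,hb):
    print(z); [print('  ',np.array(e),s) for e,s in h]
for a,b in zip(ha[1],hb[1]): print('tri',*two(A,a[0],B,b[0]))
"
```

```text
grey [362.0741 251.1147] 0.1049 [0.6341 0.0691 0.0017]
grey [386.404  204.6405] 0.1238 [0.6369 0.0629 0.0093]
  tri [0.6527 0.0516 0.067 ] 0.010763080861747263
green [379.5525 202.5596] 0.0997 [0.6435 0.1317 0.0091]
green [399.0594 141.8747] 0.0995 [0.6428 0.1311 0.0091]
  tri [0.6443 0.131  0.0965] 0.0007532983699115027
knob [220.4857 254.0716] 0.0816 [0.4577 0.0303 0.012 ]
knob [228.9637 201.0983] 0.0816 [0.4572 0.0296 0.0121]
  tri [0.457  0.0288 0.0785] 0.00045157144632820416
0.07524350790837117
   [217.5847 154.9127] [0.4433 0.1582 0.0099]
   [218.6599 186.7709] [0.4475 0.1189 0.0098]
   [219.574  217.0858] [0.4517 0.0792 0.0097]
0.0752534721763724
   [228.1439  91.4398] [0.4433 0.1575 0.0096]
   [228.6386 127.0205] [0.4475 0.1182 0.0101]
   [229.1054 160.6239] [0.4518 0.0788 0.0098]
tri [0.4426 0.1577 0.0715] 3.7277626676149446e-05
tri [0.4469 0.118  0.0714] 4.639902775057728e-05
tri [0.4514 0.0785 0.0731] 0.00013980344447630293
```

send_rows(increments=[0, 0, 0, 1.2, 0.05, 0, 0.5, 0, 0, 0, 1.2, 0.05, 0, 0.5, 0, 0, 0, 1.2, 0.05, -0.5, 0.5, 0, 0, 0, 1.2, 0.05, -1.0, 0.5, 0, 0, 0, 1.2, 0.05, -1.5, 0.5, 0, 0, 0, 1.2, 0.05, -1.5, 0.5, 0, 0, 0, 1.2, 0.05, -1.5, 0.5, 0, 0, 0, 1.2, 0.05, -1.5, 0.5, 0, 0, 0, 1.2, 0.1, -1.5, 0.5, 0, 0, 0, 0.64, 0.05, -1.5, 0.5, 0, 0, 0, 0, 0, -1.5, 0.5, 0, 0, 0, 0, 0, 0, 0.5, 0, 0, 0, 0, 0, 0, 0.5, 0, 0, 0, 0, 0, 0, 0.5, 0, 0, 0, 0, 0, 0, 0.5], newtons=15)

```text
time: 3.75
position: [0.638, 0.0619, 0.1877]
tool_rot: [0.655, 0.756, 0.001, 0.001]
ft_force: [0.3, -0.6, -0.5]
grip_width: 0.0438
grip_force: 0.0
```

```bash
python3 -c "
from meas import *
c=snap('wrist','w3'); print(robot.get_obs()['position'],cap(c,(.6369,.0629),.1), proj(c,[(.6369,.0629,.124)]))
"
```

```text
[0.63801525 0.06182215 0.18783516] ((287.382080078125, 401.48358154296875), np.float64(0.2902863099781263), array([0.63636496, 0.07048603, 0.02291221])) [[282.83270617 232.61961639]]
```

send_rows(increments=[0, 0, 0, -0.1, 0.1, -1.0, 0.5, 0, 0, 0, 0, 0, -1.3, 0.5, 0, 0, 0, 0, 0, -1.3, 0.5, 0, 0, 0, 0, 0, -1.3, 0.5, 0, 0, 0, 0, 0, -1.3, 0.5, 0, 0, 0, 0, 0, -1.3, 0.5, 0, 0, 0, 0, 0, -0.7, 0.5, 0, 0, 0, 0, 0, 0, 0.5, 0, 0, 0, 0, 0, 0, 0, 0, 0, 0, 0, 0, 0, 0, 0, 0, 0, 0, 0, 0, 0, 0, 0, 0, 0, 0, 0, 0, 0, 0, 0, 0, 0, 0, 0, 0, 0, 0, 0, 0, 0, 0], newtons=15)

```text
time: 4.97
position: [0.6369, 0.0626, 0.1053]
tool_rot: [0.655, 0.756, 0.0, 0.001]
ft_force: [0.3, 0.3, 2.9]
grip_width: 0.0189
grip_force: 15.0
```

send_rows(increments=[0, 0, 0, 0, 0, 0.5, 0, 0, 0, 0, 0, 0, 1.5, 0, 0, 0, 0, 0, 0, 2, 0, 0, 0, 0, 0, 0, 2, 0, 0, 0, 0, 0, 0, 2, 0, 0, 0, 0, 0, 0, 2, 0, 0, 0, 0, 0, 0, 2, 0, 0, 0, 0, 0, 0, 1, 0, 0, 0, 0, -1.0, 0.5, 0, 0, 0, 0, 0, -2.0, 1.0, 0, 0, 0, 0, 0, -2.5, 1.2, 0, 0, 0, 0, 0, -2.5, 1.2, 0, 0, 0, 0, 0, -2.5, 1.2, 0, 0, 0, 0, 0, -2.5, 1.2, 0, 0, 0, 0, 0, -2.5, 1.2, 0, 0, 0, 0, 0, -2.0, 1.0, 0, 0, 0, 0, 0, -1.2, 0.5, 0, 0, 0, 0, 0, -0.66, 0.52, 0, 0, 0, 0, 0, 0, 0, 0, 0, 0, 0, 0, 0, 0, 0, 0])

```text
time: 6.63
position: [0.444, 0.1578, 0.2348]
tool_rot: [0.655, 0.756, 0.001, 0.001]
ft_force: [-0.6, -0.6, -0.2]
grip_width: 0.0185
grip_force: 15.0
```

```bash
python3 -c "
from h import *
c=snap('wrist','w4');s=snap('side','s4'); snap('top','t4'); print(robot.get_obs()['position'])
o=np.zeros((420,800,3),np.uint8); i=cv2.imread('pics/w4.png'); o[:,:480]=i[:,40:520]
j=cv2.imread('pics/s4.png')[100:260,260:420]; o[:320,480:]=cv2.resize(j,(320,320)); cv2.imwrite('pics/v4.png',o)
"
```

```text
[0.44432091 0.15740243 0.23459462]
```

View pics/v4.png

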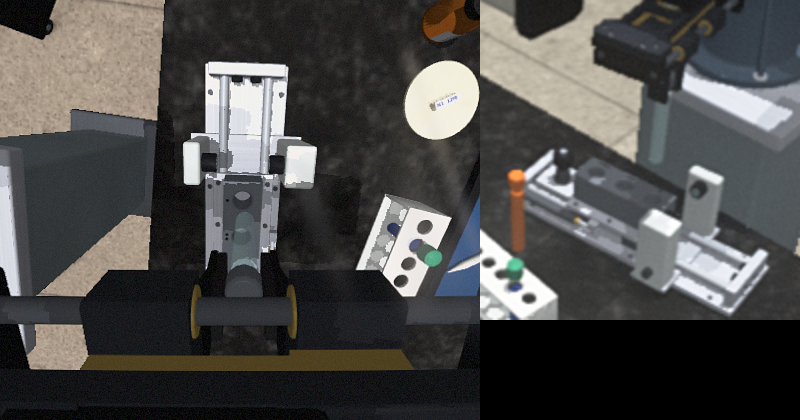

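The tube hangs upright above pocket 1 in the wrist and side views, and the sample is still in the rack. I'll go down to the mouth and watch the force.

send_rows(increments=[0, 0, 0, -0.09, 0.04, -0.8, 0, 0, 0, 0, 0, 0, -1.2, 0, 0, 0, 0, 0, 0, -1.2, 0, 0, 0, 0, 0, 0, -1.2, 0, 0, 0, 0, 0, 0, -0.8, 0, 0, 0, 0, 0, 0, -0.4, 0, 0, 0, 0, 0, 0, -0.3, 0, 0, 0, 0, 0, 0, -0.3, 0, 0, 0, 0, 0, 0, -0.3, 0, 0, 0, 0, 0, 0, -0.3, 0, 0, 0, 0, 0, 0, 0, 0, 0, 0, 0, 0, 0, 0, 0])

```text
time: 7.78
position: [0.4419, 0.1582, 0.1666]
tool_rot: [0.655, 0.756, 0.0, 0.0]
ft_force: [0.8, -0.4, 0.2]
grip_width: 0.0188
grip_force: 15.0
```

```bash
python3 -c "
from rig import robot
o=robot.get_obs(); print(o['position'],o['ft_force'],o['moment'])"
```

```text
[0.44192331 0.15823011 0.16663359] [ 0.832076   -0.41183359  0.22151635] [-0.12937471  0.05806191  0.04490075]
```

send_rows(increments=[0, 0, 0, 0.1, 0, -0.3, 0, 0, 0, 0, 0, 0, -0.5, 0, 0, 0, 0, 0, 0, -0.5, 0, 0, 0, 0, 0, 0, -0.5, 0, 0, 0, 0, 0, 0, -0.4, 0, 0, 0, 0, 0, 0, -0.3, 0, 0, 0, 0, 0, 0, -0.3, 0, 0, 0, 0, 0, 0, 0, 0, 0, 0, 0, 0, 0, 0, 0])

```text
time: 8.53
position: [0.4429, 0.1582, 0.1384]
tool_rot: [0.655, 0.756, -0.0, -0.0]
ft_force: [-0.3, 0.5, -0.5]
grip_width: 0.0188
grip_force: 15.0
```

Now I'll release it, settle, rise and look.

send_rows(increments=[0, 0, 0, 0, 0, -0.05, 0.3, 0, 0, 0, 0, 0, 0, 0.5, 0, 0, 0, 0, 0, 0, 0.5, 0, 0, 0, 0, 0, 0, 0.5, 0, 0, 0, 0, 0, 0, 0.5, 0, 0, 0, 0, 0, 0, 0.5, 0, 0, 0, 0, 0, 1, 0.5, 0, 0, 0, 0, 0, 2, 0.5, 0, 0, 0, 0, 0, 2, 0.5, 0, 0, 0, 0, 0, 2, 0.5, 0, 0, 0, 0, 0, 2, 0.5, 0, 0, 0, 0, 0, 2, 0.5, 0, 0, 0, 1, -1, 2, 0.5, 0, 0, 0, 2, -2, 1, 0.5, 0, 0, 0, 2, -2, 1, 0.5, 0, 0, 0, 2, -1, 0, 0.5, 0, 0, 0, 1, -1, 0, 0.5, 0, 0, 0, 0, 0, 0, 0.5, 0, 0, 0, 0, 0, 0, 0.5])

```text
time: 10.12
position: [0.5219, 0.0881, 0.2871]
tool_rot: [0.655, 0.755, -0.001, -0.001]
ft_force: [0.2, 0.1, -1.0]
grip_width: 0.0433
grip_force: 0.0
```

```bash
python3 -c "
from meas import *
np.set_printoptions(precision=4,suppress=True)
c=snap('wrist','w5'); s=snap('side','s5'); print(robot.get_obs()['position'])
print(cap(c,(.4433,.1578),.13),cap(c,(.6428,.1311),.08),cap(c,(.4573,.03),.066)); z,h=holes(c); print(z,h)
"
```

```text
[0.521  0.0889 0.2872]
((207.68853759765625, 119.91587829589844), np.float64(0.15653875898480651), array([0.4444, 0.1581, 0.0093])) ((399.0579833984375, 171.31626892089844), np.float64(0.09959575163736278), array([0.6426, 0.1314, 0.009 ])) ((225.0719757080078, 229.30218505859375), np.float64(0.08163012070880171), array([0.4574, 0.03  , 0.0121]))
0.07525680586575048 [((224.29005432128906, 154.93621826171875), array([0.4477, 0.1184, 0.0098])), ((224.9787139892578, 188.53759765625), array([0.4519, 0.079 , 0.0096]))]
```

View pics/w5.png

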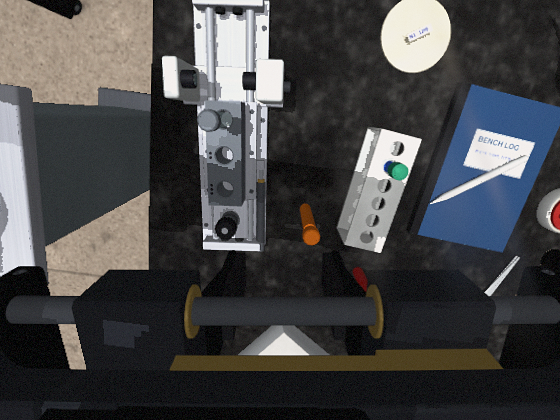

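The standard stands in pocket 1 at (208,120), with its top at 0.1565 m. That matches 0.156, so it is seated. Next is the sample.

send_rows(increments=[0, 0, 0, 0.8, 0.3, 0, 0.5, 0, 0, 0, 1.5, 0.5, -0.5, 0.5, 0, 0, 0, 1.5, 0.5, -1, 0.5, 0, 0, 0, 1.5, 0.5, -1.5, 0.5, 0, 0, 0, 1.5, 0.5, -1.5, 0.5, 0, 0, 0, 1.5, 0.5, -1.5, 0.5, 0, 0, 0, 1.5, 0.5, -1.5, 0.5, 0, 0, 0, 1.5, 0.5, -1.5, 0.5, 0, 0, 0, 0.87, 0.47, -1.5, 0.5, 0, 0, 0, 0, 0, -1.0, 0.5, 0, 0, 0, 0, 0, 0, 0.5, 0, 0, 0, 0, 0, 0, 0.5, 0, 0, 0, 0, 0, 0, 0.5])

```text
time: 11.3
position: [0.6442, 0.1311, 0.1739]
tool_rot: [0.655, 0.756, 0.0, 0.0]
ft_force: [0.4, -0.4, 0.3]
grip_width: 0.0438
grip_force: 0.0
```

send_rows(increments=[0, 0, 0, -0.13, 0, -1.0, 0.5, 0, 0, 0, 0, 0, -1.5, 0.5, 0, 0, 0, 0, 0, -1.5, 0.5, 0, 0, 0, 0, 0, -1.5, 0.5, 0, 0, 0, 0, 0, -1.5, 0.5, 0, 0, 0, 0, 0, -1.5, 0.5, 0, 0, 0, 0, 0, -0.9, 0.5, 0, 0, 0, 0, 0, 0, 0.5, 0, 0, 0, 0, 0, 0, 0, 0, 0, 0, 0, 0, 0, 0, 0, 0, 0, 0, 0, 0, 0, 0, 0, 0, 0, 0, 0, 0, 0, 0, 0, 0, 0, 0, 0, 0, 0, 0, 0, 0, 0, 0], newtons=15)

```text
time: 12.47
position: [0.6439, 0.1309, 0.0799]
tool_rot: [0.655, 0.756, 0.001, 0.001]
ft_force: [-0.3, -0.6, 2.3]
grip_width: 0.0184
grip_force: 15.0
```

send_rows(increments=[0, 0, 0, 0, 0, 0.5, 0, 0, 0, 0, 0, 0, 1.5, 0, 0, 0, 0, 0, 0, 2, 0, 0, 0, 0, 0, 0, 2, 0, 0, 0, 0, 0, 0, 2, 0, 0, 0, 0, 0, 0, 2, 0, 0, 0, 0, 0, 0, 2, 0, 0, 0, 0, -1, 0, 1.5, 0, 0, 0, 0, -2.4, -0.15, 0.5, 0, 0, 0, 0, -2.6, -0.15, 0, 0, 0, 0, 0, -2.6, -0.2, 0, 0, 0, 0, 0, -2.6, -0.2, 0, 0, 0, 0, 0, -2.6, -0.2, 0, 0, 0, 0, 0, -2.6, -0.2, 0, 0, 0, 0, 0, -2.0, -0.14, 0, 0, 0, 0, 0, -1.23, 0, 0, 0, 0, 0, 0, 0, 0, -1, 0, 0, 0, 0, 0, 0, 0, 0, 0, 0, 0, 0, 0, 0, 0, 0])

```text
validation failed for argument at $.in...
```

```bash
python3 -c "
from h import *
c=snap('wrist','w6');s=snap('side','s6'); print(robot.get_obs()['position'])
o=np.zeros((420,800,3),np.uint8); i=cv2.imread('pics/w6.png'); o[:,:480]=i[:,40:520]
j=cv2.imread('pics/s6.png')[100:260,260:420]; o[:320,480:]=cv2.resize(j,(320,320)); cv2.imwrite('pics/v6.png',o)
"
```

```text
[0.64392029 0.13097116 0.07987216]
```

View pics/v6.png

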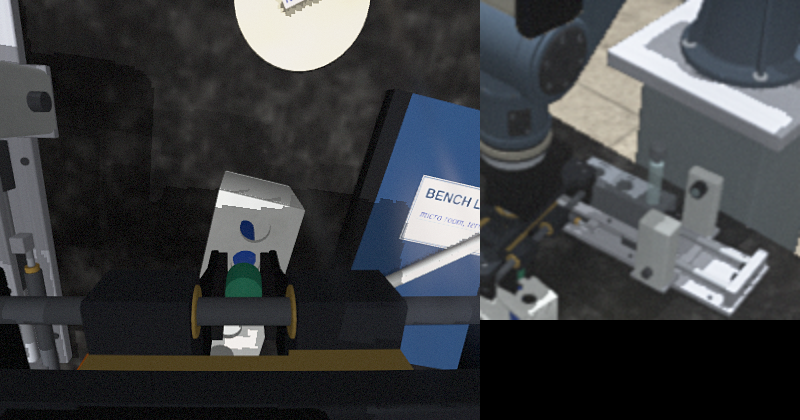

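That call was refused because the row was miscounted. The picture shows the cap gripped in the rack at (243,280), and the standard standing in pocket 1. I'll resend the move.

send_rows(increments=[0, 0, 0, 0, 0, 0.5, 0, 0, 0, 0, 0, 0, 1.5, 0, 0, 0, 0, 0, 0, 2, 0, 0, 0, 0, 0, 0, 2, 0, 0, 0, 0, 0, 0, 2, 0, 0, 0, 0, 0, 0, 2, 0, 0, 0, 0, 0, 0, 2, 0, 0, 0, 0, -1, 0, 1.5, 0, 0, 0, 0, -2.4, -0.15, 0.5, 0, 0, 0, 0, -2.6, -0.15, 0, 0, 0, 0, 0, -2.6, -0.2, 0, 0, 0, 0, 0, -2.6, -0.2, 0, 0, 0, 0, 0, -2.6, -0.2, 0, 0, 0, 0, 0, -2.6, -0.2, 0, 0, 0, 0, 0, -2.0, -0.14, 0, 0, 0, 0, 0, -1.23, 0, 0, 0, 0, 0, 0, 0, 0, -1, 0, 0, 0, 0, 0, 0, 0, 0, 0, 0, 0, 0, 0, 0, 0])

```text
time: 14.15
position: [0.4468, 0.1185, 0.2091]
tool_rot: [0.655, 0.756, -0.0, -0.0]
ft_force: [-0.6, 0.8, -0.8]
grip_width: 0.0191
grip_force: 15.0
```

```bash
python3 -c "
from h import *
c=snap('wrist','w7'); print(robot.get_obs()['position'])
"
```

```text
[0.44740553 0.11849267 0.20929398]
```

View pics/w7.png

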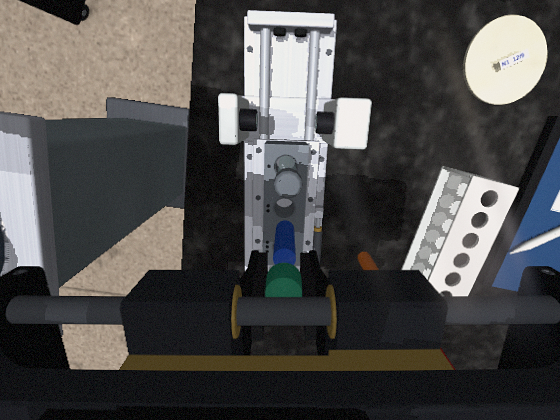

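The sample hangs straight at (285,245) over pocket 2 at (284,203). I'll lower it into the mouth.

send_rows(increments=[0, 0, 0, 0.02, 0, -0.8, 0, 0, 0, 0, 0, 0, -1.2, 0, 0, 0, 0, 0, 0, -1.2, 0, 0, 0, 0, 0, 0, -1.2, 0, 0, 0, 0, 0, 0, -0.8, 0, 0, 0, 0, 0, 0, -0.4, 0, 0, 0, 0, 0, 0, -0.3, 0, 0, 0, 0, 0, 0, -0.3, 0, 0, 0, 0, 0, 0, -0.3, 0, 0, 0, 0, 0, 0, -0.2, 0, 0, 0, 0, 0, 0, 0, 0, 0, 0, 0, 0, 0, 0, 0])

```text
time: 15.2
position: [0.4473, 0.1185, 0.1422]
tool_rot: [0.655, 0.756, 0.0, 0.0]
ft_force: [0.7, -0.1, 0.5]
grip_width: 0.0188
grip_force: 15.0
```

```bash
python3 -c "
from rig import robot
o=robot.get_obs(); print(o['position'],o['ft_force'],o['moment'])"
```

```text
[0.44732339 0.11851457 0.14218974] [ 0.72144377 -0.13428157  0.49454075] [-0.03023244  0.09204013  0.01942428]
```

send_rows(increments=[0, 0, 0, 0, 0, -0.3, 0, 0, 0, 0, 0, 0, -0.5, 0, 0, 0, 0, 0, 0, -0.5, 0, 0, 0, 0, 0, 0, -0.5, 0, 0, 0, 0, 0, 0, -0.4, 0, 0, 0, 0, 0, 0, -0.4, 0, 0, 0, 0, 0, 0, -0.35, 0, 0, 0, 0, 0, 0, 0, 0, 0, 0, 0, 0, 0, 0, 0, 0, 0, 0, 0, 0, 0, 0.3, 0, 0, 0, 0, 0, 0, 0.5, 0, 0, 0, 0, 0, 0, 0.5, 0, 0, 0, 0, 0, 0, 0.5, 0, 0, 0, 0, 0, 0, 0.5])

```text
time: 16.37
position: [0.4472, 0.1185, 0.1125]
tool_rot: [0.655, 0.756, -0.0, -0.0]
ft_force: [0.2, 0.7, -0.4]
grip_width: 0.0404
grip_force: 0.0
```

send_rows(increments=[0, 0, 0, 0, 0, 1, 0.5, 0, 0, 0, 0, 0, 2, 0.5, 0, 0, 0, 0, 0, 2, 0.5, 0, 0, 0, 0, 0, 2, 0.5, 0, 0, 0, 0, 0, 2, 0.5, 0, 0, 0, 0, 0, 2, 0.5, 0, 0, -0.037, 0.1, -1, 1, 0.5, 0, 0, 0, 0.2, -2, 0, 0.5, 0, 0, 0, 0.2, -2, 0, 0.5, 0, 0, 0, 0.2, -2, 0, 0.5, 0, 0, 0, 0.2, -1.0, 0, 0.5, 0, 0, 0, 0, 0, 0, 0.5, 0, 0, 0, 0, 0, 0, 0.5, 0, 0, 0, 0, 0, 0, 0.5])

```text
time: 17.53
position: [0.4558, 0.0392, 0.2324]
tool_rot: [0.669, 0.744, -0.0, -0.0]
ft_force: [-0.1, -0.2, -0.1]
grip_width: 0.0435
grip_force: 0.0
```

```bash
python3 -c "
from meas import *
np.set_printoptions(precision=4,suppress=True)
c=snap('wrist','w8'); o=robot.get_obs(); print(o['position'],o['tool_rot'])
for a in [((.4433,.1578),.14,.02),((.4475,.1185),.12,.02),((.4573,.03),.066,.03)]:
    try: print(cap(c,*a))
    except Exception as e: print(e)
t=snap('top','t8'); print(cap(t,(.4573,.03),.066))
"
```

```text
[0.4558 0.0393 0.2324] [ 0.6684  0.7438 -0.     -0.0004]
((284.7920837402344, 60.92974853515625), np.float64(0.1568266354913066), array([0.4435, 0.1571, 0.0093]))
((283.5, 120.94278717041016), np.float64(0.13257540923318734), array([0.4468, 0.1184, 0.0088]))
((347.5643615722656, 338.3011474609375), np.float64(0.277077221327341), array([0.4826, 0.0371, 0.0063]))Traceback (most recent call last):
  File "<string>", line 8, in <module>
    t=snap('top','t8'); print(cap(t,(.4573,.03),.066))
                              ~~~^^^^^^^^^^^^^^^^^^^^
  File "meas.py", line 13, in cap
    zt=np.percentile(X[m][:,2],80); t=m&(X[...,2]>zt-.005)
    return _quantile_unchecked(
        a, q, axis, out, overwrite_input, method, keepdims, weights)
    return _ureduce(a,
                    func=_quantile_ureduce_func,
    ...<5 lines>...
                    overwrite_input=overwrite_input,
                    method=method)
    r = func(a, **kwargs)
    result = _quantile(arr,
                       quantiles=q,
    ...<2 lines>...
                       out=out,
                       weights=wgt)
    slices_having_nans = np.isnan(arr[-1, ...])
                                  ~~~^^^^^^^^^
IndexError: index -1 is out of bounds for axis 0 with size 0
```

View pics/w8.png

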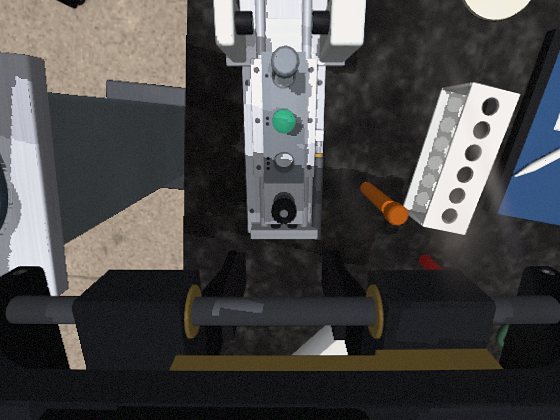

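Both tubes are seated: grey at (285,62) with its top at 0.157, green at (284,121) with its top at 0.133. The knob is at (284,207). I'll go down onto the knob.

send_rows(increments=[0, 0, 0, 0.15, -0.9, -0.5, 0.5, 0, 0, 0, 0, 0, -1.5, 0.5, 0, 0, 0, 0, 0, -2, 0.5, 0, 0, 0, 0, 0, -2, 0.5, 0, 0, 0, 0, 0, -2, 0.5, 0, 0, 0, 0, 0, -2, 0.5, 0, 0, 0, 0, 0, -2, 0.5, 0, 0, 0, 0, 0, -1.5, 0.5, 0, 0, 0, 0, 0, -1.5, 0.5, 0, 0, 0, 0, 0, -1.2, 0.5, 0, 0, 0, 0, 0, -0.7, 0.5, 0, 0, 0, 0, 0, 0, 0.5, 0, 0, 0, 0, 0, 0, 0.5])

```text
time: 18.72
position: [0.4576, 0.0295, 0.0633]
tool_rot: [0.669, 0.744, -0.0, -0.0]
ft_force: [1.3, -0.1, 0.9]
grip_width: 0.0433
grip_force: 0.0
```

```bash
python3 -c "
from rig import robot
o=robot.get_obs(); print(o['position'],o['ft_force'],o['moment'])"
```

```text
[0.45764754 0.02949112 0.06329333] [ 1.2622395  -0.114921    0.92713621] [-0.06857493  0.05213006 -0.01483416]
```

send_rows(increments=[0, 0, 0, 0, 0, -0.2, 0.5, 0, 0, 0, 0, 0, 0, 0.2, 0, 0, 0, 0, 0, 0, 0, 0, 0, 0, 0, 0, 0, 0, 0, 0, 0, 0, 0, 0, 0, 0, 0, 0, 0, 0, 0, 0, 0, 0, 0, 0, 0, 0, 0], newtons=35)

```text
time: 19.3
position: [0.457, 0.0295, 0.0619]
tool_rot: [0.668, 0.744, -0.0, -0.0]
ft_force: [-2.8, -1.1, 4.8]
grip_width: 0.0237
grip_force: 35.0
```

```bash
python3 -c "
from rig import robot
o=robot.get_obs(); print(o['position'],o['ft_force'],o['grip_width'],o['grip_force'])"
```

```text
[0.45704219 0.02946603 0.06188996] [-2.78106529 -1.14800557  4.76820111] 0.023727753046718474 35.001067466509994
```

send_rows(increments=[0, 0, 0, 0, 0, 0.3, 0, 0, 0, 0, 0, 0, 0.3, 0, 0, 0, 0, 0, 0, 0.3, 0, 0, 0, 0, 0, 0, 0.3, 0, 0, 0, 0, 0, 0, 0.15, 0, 0, 0, 0, 0, 0, 0, 0, 0, 0, 0, 0, 0, 0, 0, 0, 0, 0, 0, 0, 0, 0])

```text
time: 19.97
position: [0.457, 0.0296, 0.0748]
tool_rot: [0.669, 0.744, -0.0, -0.001]
ft_force: [-2.5, -2.0, -6.9]
grip_width: 0.0235
grip_force: 35.0
```

```bash
python3 -c "
from h import *
o=robot.get_obs(); print(o['position'],o['ft_force'],o['grip_width'],o['grip_force'])
c=snap('wrist','w9');print(proj(c,[(.457,.03,.095)]))"
```

```text
[0.45704902 0.02955454 0.07481105] [-2.46629648 -1.95023098 -6.94021086] 0.023505933488639143 34.99866120142542
[[284.99515475 295.39700811]]
```

send_rows(increments=[0, 0, 0, -0.02, 0.2, 0, 0, 0, 0, 0, -0.04, 0.36, 0, 0, 0, 0, 0, -0.04, 0.4, 0, 0, 0, 0, 0, -0.04, 0.4, 0, 0, 0, 0, 0, -0.04, 0.4, 0, 0, 0, 0, 0, -0.04, 0.4, 0, 0, 0, 0, 0, -0.04, 0.4, 0, 0, 0, 0, 0, -0.04, 0.4, 0, 0, 0, 0, 0, -0.04, 0.4, 0, 0, 0, 0, 0, -0.04, 0.36, 0, 0, 0, 0, 0, -0.03, 0.2, 0, 0, 0, 0, 0, 0, 0, 0, 0, 0, 0, 0, 0, 0, 0, 0, 0, 0, 0, 0, 0, 0, 0])

```text
time: 21.18
position: [0.4529, 0.0689, 0.0749]
tool_rot: [0.669, 0.744, -0.0, -0.001]
ft_force: [-3.8, -3.2, -8.0]
grip_width: 0.0237
grip_force: 35.0
```

```bash
python3 -c "
from meas import *
np.set_printoptions(precision=4,suppress=True)
o=robot.get_obs(); print(o['position'],o['ft_force'],o['grip_width'])
c=snap('wrist','wa');p=load('w9')
for d in (p,c): print([cap(d,(x-dx,y+dy),z,.02)[1:] for dx,dy in [(0,0) if d is p else (.0042,.0398)] for x,y,z in((.4433,.1578,.14),(.4475,.1185,.12))])
"
```

```text
[0.4529 0.0689 0.0749] [-3.7885 -3.2104 -8.0186] 0.023671689156070982Traceback (most recent call last):
  File "<string>", line 6, in <module>
    for d in (p,c): print([cap(d,(x-dx,y+dy),z,.02)[1:] for dx,dy in [(0,0) if d is p else (.0042,.0398)] for x,y,z in((.4433,.1578,.14),(.4475,.1185,.12))])
                           ~~~^^^^^^^^^^^^^^^^^^^^^
  File "meas.py", line 13, in cap
    zt=np.percentile(X[m][:,2],80); t=m&(X[...,2]>zt-.005)
    return _quantile_unchecked(
        a, q, axis, out, overwrite_input, method, keepdims, weights)
    return _ureduce(a,
                    func=_quantile_ureduce_func,
    ...<5 lines>...
                    overwrite_input=overwrite_input,
                    method=method)
    r = func(a, **kwargs)
    result = _quantile(arr,
                       quantiles=q,
    ...<2 lines>...
                       out=out,
                       weights=wgt)
    slices_having_nans = np.isnan(arr[-1, ...])
                                  ~~~^^^^^^^^^
IndexError: index -1 is out of bounds for axis 0 with size 0
```

The shuttle has travelled about 39.5 mm. I'll trim 0.5 mm and let the pin down.

send_rows(increments=[0, 0, 0, 0, 0.05, 0, 0, 0, 0, 0, 0, 0, -0.2, 0, 0, 0, 0, 0, 0, -0.2, 0, 0, 0, 0, 0, 0, -0.2, 0, 0, 0, 0, 0, 0, -0.2, 0, 0, 0, 0, 0, 0, 0, 0, 0, 0, 0, 0, 0, 0, 0])

```text
time: 21.82
position: [0.4529, 0.0691, 0.067]
tool_rot: [0.669, 0.744, -0.001, -0.001]
ft_force: [-3.3, -3.7, -5.7]
grip_width: 0.023
grip_force: 35.0
```

```bash
python3 -c "
from rig import robot
o=robot.get_obs(); print(o['position'],o['ft_force'],o['grip_width'],o['grip_force'])"
```

```text
[0.45288719 0.06908421 0.06698413] [-3.33001888 -3.70803061 -5.67555657] 0.02300197821207331 34.998814112113905
```

The force follows the spring below 9.5 mm lift, so the pin is entering the hole. I'll lower it home and press.

send_rows(increments=[0, 0, 0, 0, 0, -0.2, 0, 0, 0, 0, 0, 0, -0.2, 0, 0, 0, 0, 0, 0, -0.15, 0, 0, 0, 0, 0, 0, -0.1, 0, 0, 0, 0, 0, 0, -0.05, 0, 0, 0, 0, 0, 0, 0, 0, 0, 0, 0, 0, 0, 0, 0, 0, 0, 0, 0, 0, 0, 0])

```text
time: 22.48
position: [0.453, 0.069, 0.0618]
tool_rot: [0.669, 0.744, -0.0, -0.0]
ft_force: [-7.7, -4.2, 11.4]
grip_width: 0.0235
grip_force: 35.0
```

```bash
python3 -c "
from meas import *
np.set_printoptions(precision=4,suppress=True)
o=robot.get_obs(); print(o['position'],o['ft_force'],o['grip_width'],o['grip_force'])
c=snap('wrist','wb');p=load('w8'); s=snap('side','sb')
X=cloud(c); m=(abs(X[...,0]-.442)<.03)&(X[...,1]>.1)&(X[...,1]<.25)&(X[...,2]>.11)&(X[...,2]<.17)
print(m.sum()); 
for zl,zh in((.12,.14),(.14,.17)):
    q=X[m&(X[...,2]>zl)&(X[...,2]<zh)]; print(len(q), q.mean(0) if len(q) else 0)
h=holes(c); print(h)
o=np.zeros((420,800,3),np.uint8); i=cv2.imread('pics/wb.png'); o[:,:480]=i[:,40:520]
j=cv2.imread('pics/sb.png')[100:260,260:420]; o[:320,480:]=cv2.resize(j,(320,320)); cv2.imwrite('pics/vb.png',o)
"
```

```text
[0.453  0.069  0.0618] [-7.7229 -4.1712 11.3751] 0.023518026298224526 35.00214441962271
12288
8012 [0.442  0.1332 0.1336]
4276 [0.442  0.1039 0.1447]
(np.float64(0.0754361463003312), [((281.57781982421875, 91.44526672363281), array([0.4417, 0.1613, 0.0152])), ((282.49151611328125, 192.4986114501953), array([0.4465, 0.1186, 0.0093]))])
```

View pics/vb.png

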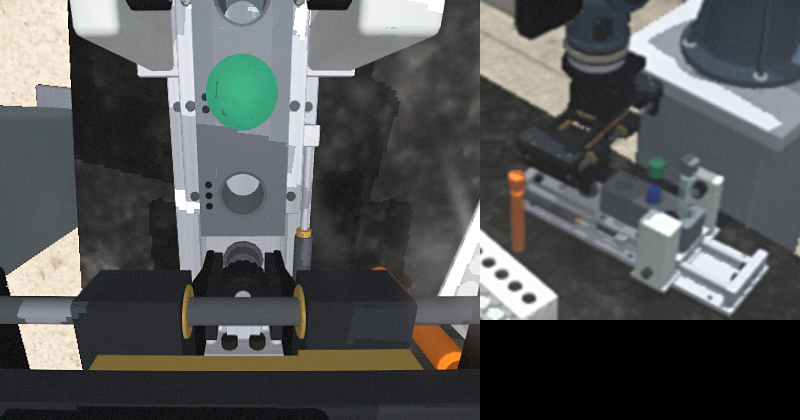

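Pocket 3 moved from (0.4518, 0.0790) to (0.4465, 0.1186), which is 40 mm. The standard is between the lenses, the sample is seated, and the knob is held with the pin pressed home at about 11 N. Handing in.

```bash
python3 -c "
from rig import robot
print(robot.hand_in())"
```

```text
the job is handed in; nothing more can be done
None
```

I handed the job in at about 22.5 s with both tubes seated, the shuttle one hole on (40 mm measured), and the pin pressed home with the knob still held; the hand-in gave no verdict.

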